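# Third hand for closing a confectionery frame

## Task

A pastry cook is about to screw the last side onto the aluminium slab frame clamped on the green board. Take the long loose bar with the screw slots (not the short one), set it on the board, on edge as it stands now, across the frame's open front with its slots opposite the threaded side-bar ends, and push it flush against both ends with a steady force of about 12 newtons, never ramming the frame. Keep it pressed like that for a few seconds and finish still holding it there; leave the moulds, tools and everything else where they stand.

Things in the scene. Friction and masses are not known exactly. Their poses are not given: they have to be found in the camera images.
- long_bar: The loose front bar: aluminium, 240 mm long (y), 15 mm thick (x), 25 mm tall (z), 0.2 to 0.3 kg, a 17 x 7 mm screw slot through its thickness 100 mm to either side of its middle. Origin: centre of its underside. Starts on its 15 mm edge on the bench, left or right of the board, pointing roughly along world x. Both ends and both faces are alike.
- frame: Three-sided aluminium slab frame, rigid, clamped to the board, open towards the robot. Origin: on the board's top, in the stop plane, midway between the side bars' front ends; x points into the frame, y to the left side bar, z up. Bars 15 mm wide, 25 mm tall; back bar at x = 150 to 165 mm, 240 mm long. The long bar, when flush and centred, has its origin at x = -7.5, y = 0, z = 0 mm.
- side_left: The frame's left side bar, 15 mm wide, 150 mm long, 25 mm tall. Origin: underside of its front end (flat face with a threaded hole, in the stop plane), mid-width, 100 mm to the left (+y) of the frame's origin; x along the bar into the frame.
- side_right: The frame's right side bar, 15 mm wide, 150 mm long, 25 mm tall. Origin: underside of its front end (flat face with a threaded hole, in the stop plane), mid-width, 100 mm to the right (-y) of the frame's origin; x along the bar into the frame.
- board: Green plastic chopping board 300 x 420 x 20 mm (x, y, z) on 12 mm feet, immovable, top 32 mm above the bench. Origin: centre, at bench height. Frame origin at x = -55, y = -45 mm. Bars slide on it with friction about 0.3, so bearing down on a bar eats part of a push. Nothing stands before the frame's opening. Two screw clamps on its far edge (x = 95 to 163, y = 0 and -90 mm) rise 112 mm above it.
- short_bar: A spare divider bar, leave it alone: aluminium, 150 mm long (y), 15 mm thick, 25 mm tall, no slots; on the bench on the other side of the board from the long bar. Origin: centre of its underside.
- mould_a: Small aluminium pastry mould, 69 mm across the rim, 62 mm tall, standing on the board to the left of the frame. Origin: centre of its underside. Leave alone.
- mould_b: The same kind of mould, on the bench at the left, beyond the loose bar. Leave alone.
- mould_c: The same kind of mould, on the bench at the far right. Leave alone.
- brush: Pastry brush lying on the bench at the right, 200 mm long along x, 36 mm wide, 22 mm tall; origin on its underside where the handle meets the head. Leave alone.
- palette_knife: Palette knife lying on the bench at the left, 300 mm long along x, 28 mm wide, 18 mm tall; origin on its underside where the handle meets the blade. Leave alone.
- screw_dish: Small round steel dish, 94 mm across, 22 mm tall, with two knurled screws, on the bench at the right, beyond the loose bar. Leave alone.
- crumb_jar: Closed jar of crumbs, 76 mm across, 120 mm tall, on the bench at the left. Leave alone.
Mind the look-alikes: they are no part of the job. Leave any pink look-alike of the long_bar alone.

How it is judged:
On the way:
1. the long bar lies on the board, centred and flush against both side-bar ends, and is pressed with 6 to 20 N for two seconds (contact force between long_bar and frame between 6 and 20 N and contact force between long_bar and side_left above 2 N and contact force between long_bar and side_right above 2 N and contact force between the fingers and long_bar above 4 N and angle between the y axis of long_bar and the y axis of frame, either way round below 0.025 rad and angle between long_bar's own z axis and vertical below 0.05 rad and linear speed of long_bar below 0.01 m/s and x of long_bar in the frame of frame between -0.0105 and -0.0045 m and y of long_bar in the frame of frame between -0.005 and 0.005 m and z of long_bar in the frame of frame between -0.003 and 0.003 m), for 2 s.
At the end, for the whole second after the job is handed in: For 2 s and through the last second the long bar is upright on the board, flush (3 mm, 0.025 rad) against both side-bar ends, centred within 5 mm and at rest, the fingers on it, pressing on the frame with 6 to 20 N, at least 2 N on each end; nothing rammed (40 N) or moved 20 mm (all of step 1); the arm keeps its last pose, push and grip.
It fails at once if the bar is rammed or leaned on the frame with more than 40 N (contact force between long_bar and frame above 40 N).
It fails at once if the short bar is shifted by more than 20 mm (distance of short_bar from where it was at the start of the episode above 0.02 m).
It fails at once if a mould is knocked or shifted by more than 20 mm (distance of any of mould_a, mould_b, mould_c from where it was at the start of the episode above 0.02 m).
It fails at once if the brush, palette knife, screw dish or crumb jar is shifted by more than 20 mm (distance of any of brush, palette_knife, screw_dish, crumb_jar from where it was at the start of the episode above 0.02 m).
It also fails if it takes over 54 s, if anything falls off the work surface, if the arm or the gripper's body presses on something with over 40 N, if the wrist force passes 120 N, or if a joint passes its speed limit or range.

## Robot

A 6-joint arm with a two-finger parallel gripper is mounted at the origin on the work surface. World frame = base frame: x ahead of the robot, y to its left, z up, the work surface at z = 0. Lengths are in m, angles in rad, forces in N, time in s.
With the tool pointing down it reaches from about 0.35 to 0.775 m from the base axis. Payload 7.3 kg.
Tool frame: the origin (TCP) lies midway between the tips of the shut fingers; the grasp point (between the pads) lies 19 mm behind it; z points along the fingers, x is the direction in which the jaws open and shut, and the axes are right-handed (so a half turn about z gives the same grasp; the last joint's range is limited). The gripper opens to 92 mm and grips with 3 to 60 N. Pads are 19 mm wide; open, the fingers measure 130 mm over their backs; the gripper's body (75 mm by 190 mm) begins 47 mm behind the grasp point.
Start: joints at [1.165, 0.342, 1.524, -0, 1.275, -0.146], TCP at [0.135, 0.507, 0.227] pointing down, gripper open.
Joint ranges: [-2.53, 2.53], [-0.77, 2.02], [0.04, 2.7], [-1, 4.14], [0.28, 2.66], [-3.11, 3.11]. Speed limits (rad/s): [2.57, 2.57, 3.14, 3.14, 3.14, 3.14].

## Interface

Orientations are given as a rotation vector (axis times angle).
In Python, from workcell import ctrl, imaging gives the robot as it stands.
- The arm moves only by the shell command python3 -m handwheel 'ROWS'. ROWS is JSON, a list of rows, each a list of 7 numbers: the shift along the tool's x, y, z scaled (see below), then the turn, a rotation vector about the tool's x, y, z scaled (see below), then the closure, from 0 (fully open) to 1 (shut). In form: [[x, y, z, ax, ay, az, fingers], ...]. A call has 1 to 12 rows; each row is the pose to reach, as a shift and turn from the pose commanded when the call began, along the tool's axes at that moment; what a row does not reach only later rows make up. The controller multiplies each number of a shift by 1 m and each number of a turn by pi/4 rad. A row lasts 1/10 s, in which the tool goes at most 50 mm and 8.59 degrees, less where a joint would pass 70% of its speed; a pose out of reach is approached as far as the arm can. A call with a number of a shift or a turn outside -1 to 1 is refused whole. A call with a gripper value outside its range is refused whole. The fingers move at their own pace and stop on an object; the grip force is fixed at half the most. Time passes only in rows, so rows that repeat a pose let the fingers close. It gives the time, the measured TCP pose, the force and the opening at its end, in the units of the state.
- ctrl.get_obs(): the state, without advancing time (a new reading comes with each control period).
- imaging.get_image(name): name is "side" or "top"; returns a dict with "pixels" (480x640x3 uint8, red, green, blue), "range_z" (480x640 float32, m along the optical axis (not along the pixel's ray), 0 where there is no reading), "mtx" (3x3 intrinsics, pixels), "world_from_camera" (4x4, takes a point from camera to world coordinates). Camera axes: x right, y down, z forward; pixel columns grow to the right and rows downward; lengths in m; the calibration is good to about 2 mm. A picture is of the moment at which its call begins.
- ctrl.sign_off(): hands the job in, once; it reports no verdict.
The state is a dict: "t": time; "joint_pos": joint angles; "joint_vel": joint speeds; "effort": joint torques, N m; "eef_pos": TCP position; "tool_rot": TCP orientation; "wrist_force": force on the tool from outside, world axes, zero at the start; "moment": the same for the moment, N m; "finger_gap": opening from 0.0 (shut) to 1.0 (fully open).
Only numpy, scipy, OpenCV 4.12 (cv2) and the standard library are available. Lean on these libraries where they do the work, as an engineer would, in place of code of your own. Each camera call takes 0.05 s, during which the arm holds its last target. There are 200 camera calls.

## Working session

There is one attempt and no reset: what is moved stays moved. The work goes in short steps, Python scripts to look and compute and a shell command to move; the robot and the scene stay as the last step left them, time stands still between calls to the robot, and variables do not carry over. Pictures are saved under pics/ and viewed, about 8 in all and at most 12, crops included, and the job is handed in when it is done.

```bash
mkdir -p pics; ls; cat > h.py <<'E'
import numpy as np, cv2
from workcell import ctrl, imaging
def world(im):
    z=im["range_z"]; v,u=np.mgrid[:480,:640]; K=im["mtx"]
    P=np.stack([(u-K[0,2])/K[0,0]*z,(v-K[1,2])/K[1,1]*z,z],-1)
    T=im["world_from_camera"]; W=P@T[:3,:3].T+T[:3,3]; W[z==0]=np.nan; return W
def save(im,n): cv2.imwrite("pics/"+n,im["pixels"][:,:,::-1])
E
python3 - <<'E'
from h import *
for n in("top","side"):
    im=imaging.get_image(n); save(im,n+"0.png"); np.savez(n+"0.npz",**im)
    print(n,im["mtx"].tolist(),im["world_from_camera"].round(3).tolist())
print(ctrl.get_obs())
E
```

```text
pics
top [[523.9446159589457, 0.0, 314.93156683198987], [0.0, 523.9446159589457, 241.225518288492], [0.0, 0.0, 1.0]] [[-0.026, -0.981, 0.193, 0.233], [-1.0, 0.027, -0.0, 0.004], [-0.005, -0.193, -0.981, 1.409], [0.0, 0.0, 0.0, 1.0]]
side [[536.234164894629, 0.0, 317.68334700957706], [0.0, 536.234164894629, 236.18807688509932], [0.0, 0.0, 1.0]] [[0.962, -0.19, 0.197, 0.167], [-0.273, -0.604, 0.749, -1.146], [-0.023, -0.774, -0.633, 1.001], [0.0, 0.0, 0.0, 1.0]]
{'t': 0.1, 'joint_pos': array([ 1.16500851e+00,  3.42672227e-01,  1.52494470e+00, -1.81488979e-05,
        1.27543488e+00, -1.45991854e-01]), 'joint_vel': array([-0.00019245, -0.00190293, -0.00338092,  0.0004665 ,  0.00160067,
       -0.00117784]), 'effort': array([ 2.19576788e-03, -4.32009208e+01, -2.44697320e+01,  7.20380642e-02,
        5.26330294e-02, -4.17678973e-05]), 'eef_pos': array([0.13468949, 0.50702914, 0.22609642]), 'tool_rot': array([ 2.48989425e+00,  1.91453928e+00, -1.98714746e-03]), 'wrist_force': array([-0.19256613,  0.30191521,  0.11632894]), 'moment': array([ 0.00384473, -0.02094037,  0.02658146]), 'finger_gap': 1.0004120079818537}
```

View pics/top0.png

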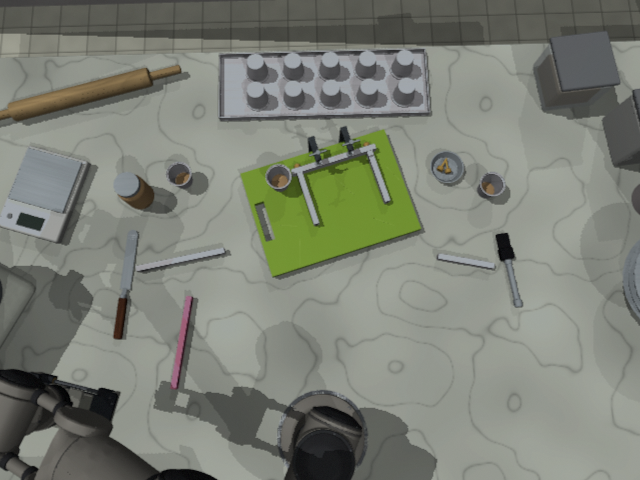

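View pics/side0.png

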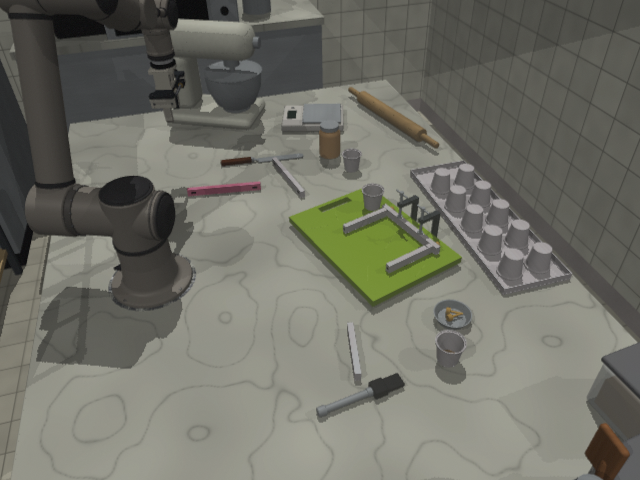

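The top view shows the long aluminium bar from (137,269) to (224,250), its left end beside the palette knife at (127,270). The pink look-alike is at (182,342), and the frame's side-bar front ends are at (316,223) and (387,201). Next I'll measure both from depth.

```bash
cat > meas.py <<'E'
from h import *
def rect(W,m,name):
    p=W[m][:,:2].astype(np.float32); (c,s,a)=cv2.minAreaRect(p)
    b=cv2.boxPoints((c,s,a)); print(name,m.sum(),"c",np.round(c,4),"size",np.round(s,4),"z",np.nanmedian(W[m][:,2]).round(4)); print(b.round(4).tolist())
def comp(mask,seed):
    n,l=cv2.connectedComponents(mask.astype(np.uint8),connectivity=8); k=l[seed[1],seed[0]]; return (l==k)&(k>0)
E
python3 - <<'E'
from meas import *
for n,sb,sf in(("top",(181,259),(308,195)),("side",(289,176),(370,220))):
    im=dict(np.load(n+"0.npz")); W=world(im); z=W[:,:,2]; px=im["pixels"].astype(int)
    print(n,W[sb[1],sb[0]],W[sf[1],sf[0]])
    w=np.zeros((480,640),bool); w[sb[1]-30:sb[1]+30,sb[0]-60:sb[0]+60]=1
    m=w&(z>.019)&(z<.031)&(abs(px.max(2)-px.min(2))<40)
    rect(W,comp(m,sb) if m[sb[1],sb[0]] else m,"bar")
    g=(px[:,:,1]-px[:,:,2]>60)&(abs(z-.032)<.008)&(abs(W[:,:,1])<.5)
    n_,l,st,_=cv2.connectedComponentsWithStats(g.astype(np.uint8)); k=1+st[1:,4].argmax()
    rect(W,l==k,"board")
    m=(abs(z-.057)<.006)&(px.max(2)-px.min(2)<50)
    n_,l,st,_=cv2.connectedComponentsWithStats(m.astype(np.uint8))
    for k in range(1,n_):
        if 40<st[k,4]: 
            p=W[l==k]
            if abs(p[:,1]).max()<.35 and p[:,0].min()>.3: rect(W,l==k,"frame?%s"%st[k])
E
```

```text
top [0.46627234 0.36376154 0.02506753] [0.6249745  0.01915161 0.05808685]
bar 490 c [0.4656 0.3688] size [0.0167 0.2397] z 0.0241
[[0.4357999861240387, 0.4851999878883362], [0.4790000021457672, 0.24940000474452972], [0.49540001153945923, 0.2524000108242035], [0.4521999955177307, 0.48820000886917114]]
board 12244 c [ 0.6155 -0.0381] size [0.3018 0.4193] z 0.0314
[[0.4108999967575073, 0.11959999799728394], [0.5309000015258789, -0.28209999203681946], [0.8201000094413757, -0.19580000638961792], [0.7001000046730042, 0.20600000023841858]]
frame?[394  57  18  13  54] 54 c [ 1.0003 -0.2525] size [0.0508 0.0247] z 0.0563
[[0.9778000116348267, -0.2694999873638153], [0.9998000264167786, -0.2808000147342682], [1.0228999853134155, -0.23559999465942383], [1.0009000301361084, -0.22429999709129333]]
frame?[358  59  18  12  52] 52 c [ 1.0002 -0.1554] size [0.0295 0.0481] z 0.0574
[[0.9836999773979187, -0.13249999284744263], [0.9873999953269958, -0.18050000071525574], [1.016700029373169, -0.17820000648498535], [1.013100028038025, -0.13019999861717224]]
frame?[321  60  18  12  47] 47 c [ 1.0007 -0.0532
[... 5131 characters left out ...]
499] z 0.0582
[[0.8920000195503235, -0.1746000051498413], [0.9384999871253967, -0.19269999861717224], [0.9495000243186951, -0.1647000014781952], [0.902899980545044, -0.14659999310970306]]
frame?[531 246  21  13  96] 96 c [ 1.0103 -0.2703] size [0.0374 0.0486] z 0.0582
[[0.9815999865531921, -0.28110000491142273], [1.0282000303268433, -0.2953000068664551], [1.0390000343322754, -0.25949999690055847], [0.9923999905586243, -0.24539999663829803]]
frame?[503 252  20  13  98] 98 c [ 0.918  -0.2712] size [0.0299 0.05  ] z 0.0582
[[0.8906000256538391, -0.2612999975681305], [0.9222000241279602, -0.3000999987125397], [0.9453999996185303, -0.28119999170303345], [0.9138000011444092, -0.24240000545978546]]
```

Both cameras agree on the frame: origin ≈ (0.5755, -0.096), yaw ≈ 16.5°. The bar's centre is ≈ (0.4655, 0.367), with its y axis at about 10.4° yaw and a length of 240 mm. The task text says it points along x, but in the images it lies nearly along y. I'll write a helper to convert target poses into tool-frame rows.

```bash
cat > go.py <<'E'
import sys, numpy as np
from scipy.spatial.transform import Rotation as R
from workcell import ctrl
# usage: go.py x y z yaw_deg(tool x axis)
o=ctrl.get_obs(); x,y,z,a=map(float,sys.argv[1:5]); a=np.radians(a)
R0=R.from_rotvec(o["tool_rot"]); X=[np.cos(a),np.sin(a),0]; Z=[0,0,-1]
R1=R.from_matrix(np.c_[X,np.cross(Z,X),Z])
print("t",o["t"],"pos",o["eef_pos"].round(4),"yaw",np.degrees(np.arctan2(*R0.as_matrix()[[1,0],0])).round(2),"F",o["wrist_force"].round(2),"gap",o["finger_gap"].round(3),"q",o["joint_pos"].round(2))
print("shift",R0.inv().apply(np.array([x,y,z])-o["eef_pos"]).round(4),"turn",((R0.inv()*R1).as_rotvec()/(np.pi/4)).round(4))
E
python3 go.py .4655 .367 .12 10.4
```

```text
Traceback (most recent call last):
  File "go.py", line 8, in <module>
    print("t",o["t"],"pos",o["eef_pos"].round(4),"yaw",np.degrees(np.arctan2(*R0.as_matrix()[[1,0],0])).round(2),"F",o["wrist_force"].round(2),"gap",o["finger_gap"].round(3),"q",o["joint_pos"].round(2))
                                                                                                                                                     ^^^^^^^^^^^^^^^^^^^^^
AttributeError: 'float' object has no attribute 'round'
```

```bash
sed -i 's/o\["finger_gap"\].round(3)/round(o["finger_gap"],3)/' go.py
python3 go.py .4655 .367 .12 10.4
```

```text
t 0.1 pos [0.1347 0.507  0.2261] yaw 75.12 F [-0.19  0.3   0.12] gap 1.0 q [ 1.17  0.34  1.52 -0.    1.28 -0.15]
shift [-0.0502  0.3557  0.1061] turn [8.0000e-04 1.8000e-03 1.4381e+00]
```

```bash
python3 -m handwheel '[[-0.01,0.04,0,0,0,0.15,0.5],[-0.01,0.08,0,0,0,0.3,0.5],[-0.02,0.12,0,0,0,0.45,0.5],[-0.03,0.16,0.02,0,0,0.6,0.5],[-0.03,0.2,0.03,0,0,0.75,0.5],[-0.04,0.25,0.05,0,0,0.9,0.5],[-0.04,0.3,0.06,0,0,0.97,0.5],[-0.05,0.33,0.08,0,0,0.97,0.5],[-0.05,0.3557,0.09,0,0,0.97,0.5],[-0.0502,0.3557,0.1,0,0,0.97,0.5],[-0.0502,0.3557,0.1061,0,0,0.97,0.5],[-0.0502,0.3557,0.1061,0,0,0.97,0.5]]'; python3 go.py .4655 .367 .08 10.4
```

```text
t: 1.3
eef_pos: [0.4641, 0.3676, 0.1196]
tool_rot: [3.023, 0.853, -0.004]
wrist_force: [0.3, -0.6, -0.3]
finger_gap: 0.499
t 1.3 pos [0.4641 0.3676 0.1196] yaw 31.51 F [ 0.32 -0.56 -0.28] gap 0.499 q [ 0.54  0.56  1.48  0.    1.1  -0.01]
shift [0.001  0.0013 0.0396] turn [1.000e-04 3.400e-03 4.692e-01]
```

```bash
python3 -m handwheel '[[0,0,0.01,0,0,0.15,0.5],[0,0,0.02,0,0,0.3,0.5],[0.001,0.001,0.03,0,0,0.4,0.5],[0.001,0.001,0.04,0,0.003,0.469,0.5],[0.001,0.001,0.04,0,0.003,0.469,0.5],[0.001,0.001,0.04,0,0.003,0.469,0.5],[0.001,0.001,0.04,0,0.003,0.469,0.5]]'; python3 go.py .4655 .367 .005 10.4
python3 - <<'E'
from h import *
a=imaging.get_image("top")["pixels"][215:315,100:260]; b=imaging.get_image("side")["pixels"][130:230,220:380]
cv2.imwrite("pics/c1.png",cv2.resize(np.hstack([a,b]),None,fx=2.5,fy=2.5,interpolation=2)[:,:,::-1])
E
```

```text
t: 2.0
eef_pos: [0.467, 0.3679, 0.0817]
tool_rot: [-3.127, -0.287, -0.006]
wrist_force: [-0.5, 0.8, 0.8]
finger_gap: 0.503
t 2.0 pos [0.467  0.3679 0.0817] yaw 10.47 F [-0.47  0.75  0.75] gap 0.503 q [ 0.54  0.61  1.51 -0.    1.02  0.36]
shift [-0.002   0.0007  0.0767] turn [-0.0014 -0.0048  0.0016]
```

View pics/c1.png

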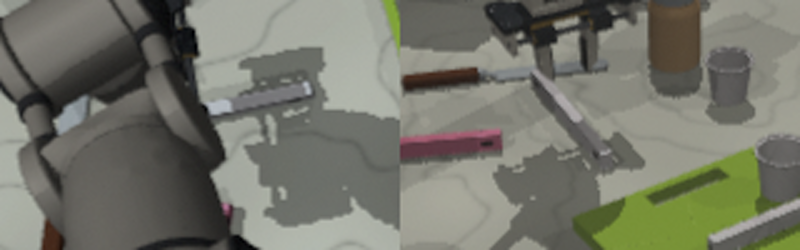

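The crop shows the open jaws at (565,60) above the bar's middle (570,110), in line with it once the 80 mm height is allowed for. I'll descend and grip.

```bash
python3 -m handwheel '[[-0.001,0,0.02,0,-0.004,0,0.5],[-0.001,0,0.04,0,-0.004,0,0.5],[-0.001,0,0.055,0,-0.004,0,0.5],[-0.001,0,0.065,0,-0.004,0,0.5],[-0.001,0,0.072,0,-0.004,0,0.5],[-0.001,0,0.076,0,-0.004,0,0.5],[-0.001,0,0.076,0,-0.004,0,0.5],[-0.001,0,0.076,0,-0.004,0,0.5]]'; python3 go.py .4655 .367 .005 10.4
```

```text
t: 2.9
eef_pos: [0.4666, 0.3673, 0.0052]
tool_rot: [-3.128, -0.284, -0.0]
wrist_force: [0.5, 0.2, 0.4]
finger_gap: 0.5
t 2.9 pos [0.4666 0.3673 0.0052] yaw 10.36 F [0.54 0.23 0.38] gap 0.5 q [0.54 0.71 1.57 0.   0.86 0.36]
shift [-0.0012  0.0001  0.0002] turn [-0.0011 -0.0002 -0.0008]
```

```bash
python3 -m handwheel '[[-0.001,0,0,0,0,0,0.7],[-0.001,0,0,0,0,0,0.8],[-0.001,0,0,0,0,0,1],[-0.001,0,0,0,0,0,1],[-0.001,0,0,0,0,0,1],[-0.001,0,0,0,0,0,1],[-0.001,0,0,0,0,0,1],[-0.001,0,0,0,0,0,1]]' && python3 -m handwheel '[[0,0,-0.01,0,0,0,1],[0,0,-0.03,0,0,0,1],[0,0,-0.05,0,0,0,1],[0,0,-0.07,0,0,0,1],[0,0,-0.09,0,0,0,1],[0,0,-0.1,0,0,0,1],[0,0,-0.1,0,0,0,1],[0,0,-0.1,0,0,0,1]]'; python3 go.py .520 -.110 .12 16.5
python3 - <<'E'
from h import *
for n in("top","side"):
    im=imaging.get_image(n); np.savez(n+"1.npz",**im); save(im,n+"1.png")
E
```

```text
t: 3.7
eef_pos: [0.4655, 0.367, 0.0048]
tool_rot: [-3.128, -0.284, 0.001]
wrist_force: [0.8, -0.0, 0.8]
finger_gap: 0.161
t: 4.5
eef_pos: [0.4649, 0.3666, 0.104]
tool_rot: [3.129, 0.284, -0.003]
wrist_force: [0.1, -0.8, -1.9]
finger_gap: 0.162
t 4.5 pos [0.4649 0.3666 0.104 ] yaw 10.36 F [ 0.09 -0.8  -1.95] gap 0.162 q [0.54 0.58 1.49 0.   1.07 0.36]
shift [-0.0316  0.4787 -0.016 ] turn [-0.0002  0.0024 -0.1365]
```

View pics/side1.png

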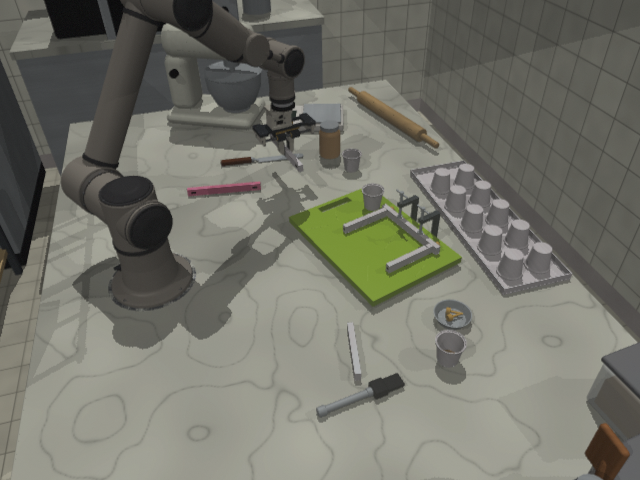

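The bar is gripped: the gap is 14.9 mm, the wrist carries about 2 N, and the side view shows it hanging level near (285,150). Now I'll carry it to a point in front of the opening.

```bash
python3 -m handwheel '[[-0.003,0.01,-0.01,0,0,0,1],[-0.006,0.03,-0.016,0,0,-0.02,1],[-0.009,0.06,-0.016,0,0,-0.04,1],[-0.01,0.09,-0.016,0,0,-0.06,1],[-0.012,0.125,-0.016,0,0,-0.08,1],[-0.014,0.16,-0.016,0,0,-0.1,1],[-0.016,0.195,-0.016,0,0,-0.12,1],[-0.018,0.23,-0.016,0,0,-0.136,1],[-0.02,0.265,-0.016,0,0,-0.136,1],[-0.022,0.3,-0.016,0,0,-0.136,1],[-0.022,0.33,-0.016,0,0,-0.136,1],[-0.022,0.35,-0.016,0,0,-0.136,1]]'; python3 go.py .530 -.1095 .12 16.5
```

```text
t: 5.8
eef_pos: [0.5065, 0.016, 0.1208]
tool_rot: [3.11, 0.448, -0.001]
wrist_force: [1.0, 0.2, -3.6]
finger_gap: 0.16
t 5.8 pos [0.5065 0.016  0.1208] yaw 16.38 F [ 0.96  0.23 -3.55] gap 0.16 q [-0.12  0.42  1.72 -0.    1.   -0.41]
shift [-0.0128  0.1271  0.0008] turn [-0.0002  0.0012 -0.0026]
```

```bash
python3 -m handwheel '[[-0.003,0.03,0,0,0.001,-0.002,1],[-0.006,0.06,0,0,0.001,-0.002,1],[-0.009,0.09,0,0,0.001,-0.002,1],[-0.012,0.11,0,0,0.001,-0.002,1],[-0.0128,0.12,0.01,0,0.001,-0.002,1],[-0.0128,0.125,0.025,0,0.001,-0.002,1],[-0.0128,0.127,0.04,0,0.001,-0.002,1],[-0.0128,0.127,0.055,0,0.001,-0.002,1],[-0.0128,0.127,0.06,0,0.001,-0.002,1],[-0.0128,0.127,0.06,0,0.001,-0.002,1],[-0.0128,0.127,0.06,0,0.001,-0.002,1]]'; python3 go.py .530 -.1095 .037 16.5
python3 - <<'E'
from meas import *
for n in("top","side"):
    im=imaging.get_image(n); np.savez(n+"2.npz",**im); save(im,n+"2.png")
a=np.load("top2.npz")["pixels"][120:290,230:430]; b=np.load("side2.npz")["pixels"][160:330,270:470]
cv2.imwrite("pics/c2.png",cv2.resize(np.hstack([a,b]),None,fx=2,fy=2,interpolation=2)[:,:,::-1])
E
```

```text
t: 6.9
eef_pos: [0.5306, -0.1066, 0.0607]
tool_rot: [-3.108, -0.453, -0.001]
wrist_force: [-0.6, -0.4, -2.5]
finger_gap: 0.159
t 6.9 pos [ 0.5306 -0.1066  0.0607] yaw 16.59 F [-0.64 -0.44 -2.49] gap 0.159 q [-0.34  0.56  1.69  0.    0.9  -0.63]
shift [-0.0014  0.0026  0.0237] turn [-0.0005 -0.0005  0.0019]
```

View pics/c2.png

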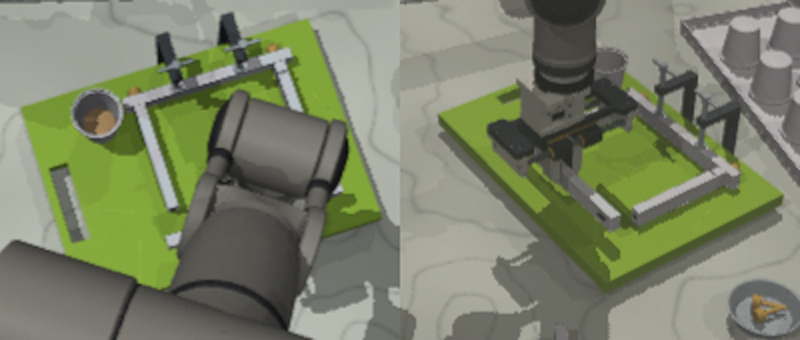

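The crops show the bar held level in front of the opening. Its left end is visible in the top view (172,240) and its right end in the side view (610,215), next to the right side bar's end. I'll compare the bar's ends with the frame in the same images.

```bash
cat > rel.py <<'E'
import sys
from meas import *
k,zb=sys.argv[1],float(sys.argv[2])   # image set, bar-top height
O=np.array([.5755,-.096]); c,s=np.cos(np.radians(16.5)),np.sin(np.radians(16.5))
for n in("top","side"):
    im=dict(np.load(n+k+".npz")); W=world(im); px=im["pixels"].astype(int)
    d=W[:,:,:2]-O; fx=d[:,:,0]*c+d[:,:,1]*s; fy=-d[:,:,0]*s+d[:,:,1]*c; z=W[:,:,2]; gray=px.max(2)-px.min(2)<50
    q=lambda a,p: np.percentile(a,p).round(4).tolist() if a.size else None
    for nm,y0 in(("L",.1),("R",-.1)):
        m=gray&(abs(z-.057)<.006)&(abs(fy-y0)<.02)&(fx>-.006)&(fx<.14)
        mm=m&(fx>.02)&(fx<.12)
        if mm.sum()>10: print(n,"side",nm,m.sum(),"x front",q(fx[m],[0,2]),"y",q(fy[mm],[0,5,50,95,100]),"slope",np.polyfit(fx[mm],fy[mm],1)[0].round(4),"z",q(z[mm],50))
    m=gray&(abs(z-zb)<.006)&(fx<-.0 if float(k)>2 else fx<-.02)&(fx>-.075)&(abs(fy)<.14)
    for nm,mm in(("barL",m&(fy>.04)),("barR",m&(fy<-.04))):
        if mm.sum()>8: print(n,nm,mm.sum(),"x",q(fx[mm],[2,50,98]),"y",q(fy[mm],[0,2,98,100]),"slope",np.polyfit(fy[mm],fx[mm],1)[0].round(4),"z",q(z[mm],50))
E
python3 rel.py 2 .081
```

```text
top side L 275 x front [-0.0007, 0.0016] y [0.0934, 0.0943, 0.101, 0.1077, 0.1082] slope -0.0012 z 0.0565
top side R 128 x front [0.073, 0.0766] y [-0.1075, -0.1059, -0.0991, -0.0922, -0.0916] slope 0.0579 z 0.0565
top barL 39 x [-0.0544, -0.0456, -0.039] y [0.1048, 0.1054, 0.1228, 0.1233] slope -0.2533 z 0.0806
top barR 16 x [-0.0535, -0.0503, -0.0441] y [-0.1158, -0.1154, -0.0732, -0.0622] slope -0.0376 z 0.0803
side side R 223 x front [-0.0033, 0.0011] y [-0.1114, -0.1103, -0.103, -0.0948, -0.0927] slope 0.004 z 0.0545
side barR 134 x [-0.0564, -0.0484, -0.0395] y [-0.1186, -0.1179, -0.042, -0.0402] slope 0.0063 z 0.0786
```

The bar's centre is +2.6 to +3.4 mm to the left in both views, which matches the TCP's own +2.6 mm. I'll shift it 3 mm right and lower it gently.

```bash
python3 -m handwheel '[[0,0.001,0.006,0,0,0.001,1],[0,0.002,0.012,0,0,0.001,1],[0,0.003,0.017,0,0,0.001,1],[0,0.003,0.02,0,0,0.001,1],[0,0.003,0.022,0,0,0.001,1],[0,0.003,0.022,0,0,0.001,1],[0,0.003,0.022,0,0,0.001,1],[0,0.003,0.022,0,0,0.001,1]]'; python3 go.py .530 -.1095 .037 16.5;  python3 -m handwheel '[[0,0,0.0005,0,0,0,1],[0,0,0.001,0,0,0,1],[0,0,0.001,0,0,0,1],[0,0,0.001,0,0,0,1]]'; python3 go.py .530 -.1095 .037 16.5
```

```text
t: 7.8
eef_pos: [0.5314, -0.1097, 0.0386]
tool_rot: [-3.109, -0.452, -0.001]
wrist_force: [0.2, 0.1, -2.0]
finger_gap: 0.166
t 7.8 pos [ 0.5314 -0.1097  0.0386] yaw 16.53 F [ 0.16  0.08 -1.96] gap 0.166 q [-0.35  0.59  1.7   0.    0.85 -0.63]
shift [-0.0013 -0.0005  0.0016] turn [-0.0004 -0.0006  0.0006]
t: 8.2
eef_pos: [0.5312, -0.1096, 0.0374]
tool_rot: [-3.108, -0.451, 0.0]
wrist_force: [-0.5, 0.8, -2.3]
finger_gap: 0.161
t 8.2 pos [ 0.5312 -0.1096  0.0374] yaw 16.53 F [-0.49  0.77 -2.33] gap 0.161 q [-0.35  0.6   1.7   0.    0.85 -0.63]
shift [-0.0012 -0.0005  0.0004] turn [-0.0007 -0.0001  0.0006]
```

```bash
python3 -m handwheel '[[0.004,0,0,0,0,0,1],[0.009,0,0,0,0,0,1],[0.015,0,0,0,0,0,1],[0.02,0,0,0,0,0,1],[0.025,0,0,0,0,0,1],[0.029,0,0,0,0,0,1],[0.031,0,0,0,0,0,1],[0.032,0,0,0,0,0,1],[0.032,0,0.0005,0,0,0,1],[0.032,0,0.0005,0,0,0,1],[0.032,0,0.0005,0,0,0,1]]'; python3 go.py .5683 -.0981 .037 16.5
python3 - <<'E'
from h import *
for n in("top","side"):
    im=imaging.get_image(n); np.savez(n+"3.npz",**im)
E
python3 rel.py 3 .057
```

```text
t: 9.3
eef_pos: [0.5618, -0.1006, 0.0369]
tool_rot: [-3.108, -0.451, 0.0]
wrist_force: [0.8, 0.4, -2.2]
finger_gap: 0.16
t 9.3 pos [ 0.5618 -0.1006  0.0369] yaw 16.52 F [ 0.79  0.45 -2.16] gap 0.16 q [-0.31  0.64  1.62  0.    0.89 -0.6 ]
shift [ 0.007  -0.0005 -0.0001] turn [-0.0009  0.0001  0.0004]
top side L 277 x front [-0.0001, 0.002] y [0.0935, 0.0943, 0.1009, 0.1076, 0.1082] slope -0.0062 z 0.0559
top side R 65 x front [0.1043, 0.106] y [-0.1065, -0.1058, -0.1012, -0.0924, -0.0921] slope 0.4518 z 0.057
top barL 38 x [-0.0217, -0.0144, -0.0054] y [0.0995, 0.1019, 0.1205, 0.1205] slope -0.2438 z 0.0557
top barR 32 x [-0.0225, -0.0161, -0.0082] y [-0.118, -0.1179, -0.066, -0.0657] slope 0.0556 z 0.0566
side side R 219 x front [-0.0036, -0.0004] y [-0.1119, -0.1098, -0.1031, -0.0941, -0.0918] slope 0.0008 z 0.0542
side barR 140 x [-0.0251, -0.0172, -0.0013] y [-0.1211, -0.1203, -0.0417, -0.0403] slope -0.0371 z 0.0548
```

It is centred within about 1 mm in both views. I'll lower it the last bit until the board takes its weight, then close the 7 mm gap slowly.

```bash
python3 -m handwheel '[[0,0,0.0005,0,0,0,1],[0,0,0.0005,0,0,0,1],[0,0,0.0005,0,0,0,1],[0,0,0.0005,0,0,0,1]]';python3 -m handwheel '[[0,0,0.0005,0,0,0,1],[0,0,0.0005,0,0,0,1],[0,0,0.0005,0,0,0,1],[0,0,0.0005,0,0,0,1]]'; python3 -m handwheel '[[0.001,0,0,0,0,0,1],[0.002,0,0,0,0,0,1],[0.003,0,0,0,0,0,1],[0.004,0,0,0,0,0,1],[0.0045,0,0,0,0,0,1],[0.005,0,0,0,0,0,1],[0.005,0,0,0,0,0,1],[0.005,0,0,0,0,0,1]]'; python3 go.py .5683 -.0981 .0365 16.5
```

```text
t: 9.8
eef_pos: [0.562, -0.1006, 0.0368]
tool_rot: [-3.109, -0.451, -0.0]
wrist_force: [-1.4, 0.2, 4.5]
finger_gap: 0.162
t: 10.2
eef_pos: [0.5621, -0.1006, 0.0368]
tool_rot: [-3.109, -0.452, -0.001]
wrist_force: [-2.5, 0.5, 7.7]
finger_gap: 0.16
t: 11.0
eef_pos: [0.5671, -0.0994, 0.0368]
tool_rot: [3.109, 0.452, 0.002]
wrist_force: [-2.1, -0.7, 5.8]
finger_gap: 0.165
t 11.0 pos [ 0.5671 -0.0994  0.0368] yaw 16.53 F [-2.1  -0.68  5.81] gap 0.165 q [-0.31  0.64  1.6   0.    0.89 -0.6 ]
shift [ 0.0015 -0.0009  0.0003] turn [ 0.0005 -0.0013  0.0007]
```

The board now carries the bar, with about 8 N of bearing down. I'll ease up 0.5 mm and advance in 0.5 mm steps.

```bash
python3 -m handwheel '[[0,0,-0.0005,0,0,0,1],[0,0,-0.0005,0,0,0,1],[0.0005,0,-0.0005,0,0,0,1],[0.0005,0,-0.0005,0,0,0,1],[0.001,0,-0.0005,0,0,0,1],[0.001,0,-0.0005,0,0,0,1],[0.001,0,-0.0005,0,0,0,1]]';python3 -m handwheel '[[0.0005,0,0,0,0,0,1],[0.0005,0,0,0,0,0,1],[0.0005,0,0,0,0,0,1]]'; python3 -m handwheel '[[0.0005,0,0,0,0,0,1],[0.0005,0,0,0,0,0,1],[0.0005,0,0,0,0,0,1]]';  python3 go.py .5683 -.0981 .0365 16.5
```

```text
t: 11.7
eef_pos: [0.5678, -0.099, 0.0368]
tool_rot: [-3.109, -0.451, -0.001]
wrist_force: [-1.0, -0.8, 5.8]
finger_gap: 0.159
t: 12.0
eef_pos: [0.5683, -0.0988, 0.0368]
tool_rot: [-3.109, -0.452, -0.0]
wrist_force: [-2.6, -1.0, 6.2]
finger_gap: 0.16
t: 12.3
eef_pos: [0.5683, -0.0989, 0.0368]
tool_rot: [-3.109, -0.451, 0.001]
wrist_force: [-3.6, -2.3, 6.2]
finger_gap: 0.16
t 12.3 pos [ 0.5683 -0.0989  0.0368] yaw 16.52 F [-3.58 -2.26  6.23] gap 0.16 q [-0.31  0.64  1.6  -0.    0.9  -0.59]
shift [ 0.0002 -0.0007  0.0003] turn [-0.0005  0.0008  0.0005]
```

```bash
python3 -m handwheel '[[0,0,-0.0005,0,0,0,1],[0,0,-0.0006,0,0,0,1],[0,0,-0.0006,0,0,0,1]]';python3 -m handwheel '[[0.0005,0,0,0,0,0,1],[0.0005,0,0,0,0,0,1],[0.0005,0,0,0,0,0,1]]'; python3 -m handwheel '[[0.0003,0,0,0,0,0,1],[0.0003,0,0,0,0,0,1],[0.0003,0,0,0,0,0,1]]';  python3 go.py .5683 -.0981 .0365 16.5
```

```text
t: 12.6
eef_pos: [0.5683, -0.0988, 0.0368]
tool_rot: [-3.108, -0.451, 0.001]
wrist_force: [-3.0, -4.3, 2.1]
finger_gap: 0.163
t: 12.9
eef_pos: [0.5683, -0.0988, 0.0368]
tool_rot: [-3.108, -0.452, 0.003]
wrist_force: [-4.8, -4.3, 3.2]
finger_gap: 0.16
t: 13.2
eef_pos: [0.5683, -0.0987, 0.0368]
tool_rot: [-3.108, -0.452, 0.004]
wrist_force: [-5.8, -4.4, 4.5]
finger_gap: 0.161
t 13.2 pos [ 0.5683 -0.0987  0.0368] yaw 16.53 F [-5.76 -4.42  4.54] gap 0.161 q [-0.3   0.64  1.6  -0.    0.9  -0.59]
shift [ 0.0002 -0.0006  0.0003] turn [-0.0013  0.0031  0.0007]
```

```bash
cat > f.py <<'E'
from h import *
f=[];m=[]
o=ctrl.get_obs(); c,s=np.cos(.288),np.sin(.288); F=o["wrist_force"]; M=o["moment"]
print("push",round(-(F[0]*c+F[1]*s),2),"lat",round(-F[0]*s+F[1]*c,2),"fz",round(F[2],2),"M",M.round(3),"t",o["t"])
E
python3 -m handwheel '[[0.0003,0.0003,0,0,0,0,1],[0.0003,0.0003,0,0,0,0,1],[0.0003,0.0003,0,0,0,0,1]]'; python3 f.py; python3 -m handwheel '[[0.0005,0,0,0,0,0,1],[0.0005,0,0,0,0,0,1],[0.0005,0,0,0,0,0,1]]' >/dev/null; python3 f.py;  python3 go.py .5683 -.0981 .0365 16.5
```

```text
t: 13.5
eef_pos: [0.5683, -0.0988, 0.0368]
tool_rot: [-3.108, -0.452, 0.005]
wrist_force: [-7.1, -3.8, 4.8]
finger_gap: 0.161
push 7.88 lat -1.67 fz 4.84 M [-0.76   1.128 -0.076] t 13.5
push 10.12 lat -1.49 fz 6.34 M [-0.92   1.451 -0.004] t 13.8
t 13.8 pos [ 0.5683 -0.0987  0.0368] yaw 16.54 F [-9.28 -4.3   6.34] gap 0.163 q [-0.3   0.65  1.6  -0.    0.9  -0.59]
shift [ 0.0002 -0.0006  0.0003] turn [-0.0022  0.0054  0.0009]
```

```bash
python3 -m handwheel '[[0.0003,0,-0.0004,0,0,0,1],[0.0007,0,-0.0004,0,0,0,1],[0.0007,0,-0.0004,0,0,0,1],[0.0007,0,-0.0004,0,0,0,1],[0.0007,0,-0.0004,0,0,0,1]]'; python3 f.py; python3 -m handwheel '[[0,0,0,0,0,0,1],[0,0,0,0,0,0,1],[0,0,0,0,0,0,1],[0,0,0,0,0,0,1],[0,0,0,0,0,0,1]]'>/dev/null; python3 f.py
python3 - <<'E'
from h import *
for n in("top","side"):
    im=imaging.get_image(n); np.savez(n+"4.npz",**im)
a=np.load("top4.npz")["pixels"][120:290,230:430]; b=np.load("side4.npz")["pixels"][160:330,270:470]
cv2.imwrite("pics/c4.png",cv2.resize(np.hstack([a,b]),None,fx=2,fy=2,interpolation=2)[:,:,::-1])
E
python3 rel.py 4 .057
```

```text
t: 14.3
eef_pos: [0.5683, -0.0987, 0.0368]
tool_rot: [-3.108, -0.452, 0.009]
wrist_force: [-9.3, -5.7, 4.9]
finger_gap: 0.165
push 10.54 lat -2.79 fz 4.92 M [-1.147e+00  1.675e+00 -1.000e-03] t 14.3
push 11.76 lat -3.24 fz 5.51 M [-1.109  1.648 -0.017] t 14.8
top side L 288 x front [-0.006, -0.0036] y [0.0934, 0.094, 0.1012, 0.1078, 0.1082] slope 0.0003 z 0.0566
top barL 39 x [-0.0148, -0.0069, -0.001] y [0.1005, 0.1026, 0.1205, 0.1205] slope -0.1408 z 0.0554
top barR 45 x [-0.0156, -0.0091, -0.0014] y [-0.1194, -0.1183, -0.0667, -0.0653] slope 0.0095 z 0.0563
side side R 224 x front [-0.0058, -0.0039] y [-0.1126, -0.1098, -0.1035, -0.094, -0.0916] slope -0.01 z 0.0542
side barR 126 x [-0.0178, -0.0094, -0.0016] y [-0.1233, -0.1211, -0.043, -0.0412] slope -0.0117 z 0.0544
```

View pics/c4.png

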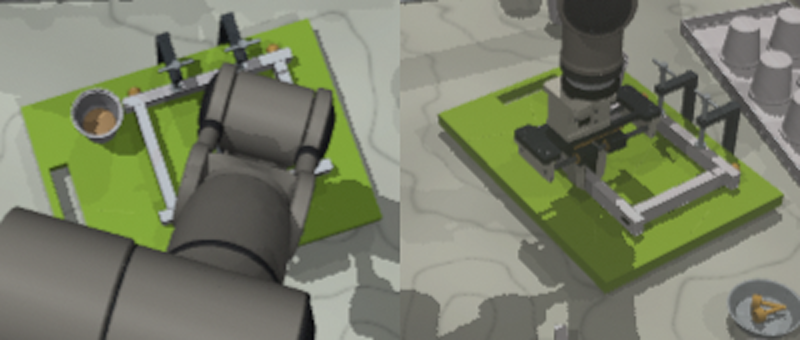

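The views show the bar flush on both ends, at (165,215) on the left and (630,222) on the right. Mz about the tool axis is about 0, so both ends share the push. I'll add 0.2 mm and hold.

```bash
python3 -m handwheel '[[0.0002,0.0002,0,0,0,0,1],[0.0002,0.0002,0,0,0,0,1],[0.0002,0.0002,0,0,0,0,1],[0.0002,0.0002,0,0,0,0,1],[0.0002,0.0002,0,0,0,0,1],[0.0002,0.0002,0,0,0,0,1],[0.0002,0.0002,0,0,0,0,1],[0.0002,0.0002,0,0,0,0,1],[0.0002,0.0002,0,0,0,0,1],[0.0002,0.0002,0,0,0,0,1],[0.0002,0.0002,0,0,0,0,1],[0.0002,0.0002,0,0,0,0,1]]'; python3 f.py; python3 -m handwheel '[[0,0,0,0,0,0,1],[0,0,0,0,0,0,1],[0,0,0,0,0,0,1],[0,0,0,0,0,0,1],[0,0,0,0,0,0,1],[0,0,0,0,0,0,1],[0,0,0,0,0,0,1],[0,0,0,0,0,0,1],[0,0,0,0,0,0,1],[0,0,0,0,0,0,1],[0,0,0,0,0,0,1],[0,0,0,0,0,0,1]]'>/dev/null; python3 f.py;  python3 go.py .5683 -.0981 .0365 16.5
```

```text
t: 16.1
eef_pos: [0.5683, -0.0987, 0.0368]
tool_rot: [-3.107, -0.452, 0.01]
wrist_force: [-11.2, -5.2, 5.2]
finger_gap: 0.161
push 12.24 lat -1.81 fz 5.21 M [-1.071  1.752  0.017] t 16.1
push 11.9 lat -2.01 fz 5.26 M [-1.102  1.783 -0.017] t 17.3
t 17.3 pos [ 0.5683 -0.0987  0.0368] yaw 16.54 F [-10.84  -5.3    5.26] gap 0.161 q [-0.3   0.65  1.59 -0.    0.91 -0.59]
shift [ 0.0002 -0.0006  0.0003] turn [-0.0031  0.0078  0.001 ]
```

```bash
python3 -m handwheel '[[0,0,0,0,0,0,1],[0,0,0,0,0,0,1],[0,0,0,0,0,0,1],[0,0,0,0,0,0,1],[0,0,0,0,0,0,1],[0,0,0,0,0,0,1],[0,0,0,0,0,0,1],[0,0,0,0,0,0,1],[0,0,0,0,0,0,1],[0,0,0,0,0,0,1],[0,0,0,0,0,0,1],[0,0,0,0,0,0,1]]'; python3 f.py; python3 -c "
from workcell import ctrl; print(ctrl.sign_off())"
```

```text
t: 18.5
eef_pos: [0.5683, -0.0987, 0.0368]
tool_rot: [-3.107, -0.452, 0.01]
wrist_force: [-10.5, -6.0, 5.7]
finger_gap: 0.155
push 11.82 lat -2.76 fz 5.7 M [-1.032  1.83  -0.052] t 18.5
the job is handed in; nothing more can be done
None
```

The long slotted bar is on the board, flush across the frame's open front. I handed the job in at 18.5 s with the gripper still holding and pressing it.

- **Push:** the wrist read a steady 11.8–12.2 N along the frame for the last 2.5 s or so. The arm also bears down lightly (5–6 N at the wrist), so board friction may take about 2 N. I estimate 10–12 N actually reaches the frame.
- **Both ends:** the twist about the tool axis was at most 0.05 N·m, so the two ends share the push about evenly. I had no direct reading of the force on each end.
- **Position:** before the final 0.2 mm press, the cameras put the bar centred to about 1 mm and flush on both ends. The tool's yaw was 16.54°, against 16.0–16.8° measured for the frame. The tool tilted about 0.4° under load.
- **Other objects:** I saw no contact with anything else, but I did not measure the other objects again at the end.

**Disagreements:** the task says the bar starts pointing roughly along world x, but I found it nearly along y, about 10° off. I identified it by its 240 mm length and colour, because its slots were not clearly visible. The two cameras also differed by 7 mm on where along its length the bar started. A second measurement with the bar in the gripper settled that.

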